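# Refit the cover of a bench air-filter canister and tighten its wing nut

### The arm

A 6-joint arm with a two-finger parallel gripper is mounted at the origin on a cart in front of the work surface, level with it; the furniture and walls round the work are solid. World frame = base frame: x ahead of the robot, y to its left, z up, the work surface at z = 0. Lengths are in m, angles in rad, forces in N, time in s.
With the tool pointing down it reaches from about 0.3 to 0.875 m from the base axis. Payload 6.4 kg.
Tool frame: the origin (TCP) lies midway between the tips of the shut fingers; the grasp point (between the pads) lies 19 mm behind it; x points along the fingers, y is the direction in which the jaws open and shut, and the axes are right-handed (so a half turn about x gives the same grasp; the last joint's range is limited). The gripper opens to 88 mm and grips with 3 to 60 N. Pads are 18 mm wide; open, the fingers measure 123 mm over their backs; the gripper's body (75 mm by 187 mm) begins 45 mm behind the grasp point.
Start: joints at [-0.206, 0.181, 1.607, -0, 1.354, -0.206], TCP at [0.575, 0, 0.239] pointing down, gripper open.
Joint ranges: [-2.99, 2.99], [-0.89, 2.07], [0.3, 2.58], [-1.14, 4.28], [0, 2.63], [-3.12, 3.12]. Speed limits (rad/s): [2.57, 2.57, 3.01, 3.14, 3.14, 3.14].

### API

Orientations are given as a rotation vector (axis times angle).
In Python, from plant import bot gives the robot as it stands. Calls block until the motion is done:
- bot.move_pose(position, orientation): joint-space move of the TCP to a pose.
- bot.move_linear(position, attitude=None, rate=0.15, threshold=None): straight line of the TCP; attitude=None keeps the orientation; rate is the mean speed in m/s. With threshold (N) it stops when the force on the tool has changed by that much, and returns True; else False.
- bot.goto_joints(angles): joint-space move.
- bot.gripper_to(opening): finger opening in m; the grip force is fixed at half the most; returns when the fingers have stopped.
- bot.sleep(seconds).
- bot.ik(position, orientation): joint angles nearest the present ones, or None.
- bot.state(): the state.
- bot.get_image(name): name is "scene" or "side" or "wrist"; returns a dict with "color" (480x640x3 uint8, blue, green, red), "fx", "fy", "cx", "cy" (pixels), "k1" (the pictures are not rectified: a ray, as slopes to the right and down, at radius r is drawn at 1 + k1 r^2 times it, then the intrinsics apply), "extrinsics" (4x4, takes a point from camera to world coordinates). Camera axes: x right, y down, z forward; pixel columns grow to the right and rows downward; lengths in m; the calibration is good to about 2 mm. A picture is of the moment at which its call begins. There is no depth.
A pose or a line that the arm cannot do raises bot.Unreachable and nothing moves.
- bot.sign_off(): hands the job in, once; it reports no verdict.
The state is a dict: "time_s": time; "qpos": joint angles; "joint_velocities": joint speeds; "tau": joint torques, N m; "position": TCP position; "eef_rot": TCP orientation; "contact_force": force on the tool from outside, world axes, zero at the start; "torque": the same for the moment, N m; "opening": finger opening in m.
Only numpy, scipy, OpenCV 4.12 (cv2) and the standard library are available. Lean on these libraries where they do the work, as an engineer would, in place of code of your own. Each camera call takes 0.05 s, during which the arm holds its last target.

### The job

Close the air-filter canister: lower its round cover over the brass wing nut on the centre stud (the nut passes through the long slot in the cover), let go, and then spin the wing nut clockwise until it is snug and the cover has pressed the sprung cartridge down, sits fully home on the rim and hides the red band. Leave the white bottle, the timer and the roll of tape where they are.

Things in the scene. Friction and masses are not known exactly. Their poses are not given: they have to be found in the camera images.
- canister_rim (a point): Centre of the rim of the filter canister, z up, 60 mm above the bench. Grey round can fixed to the bench, 144 mm in diameter, rim bevelled to 137 mm; foot flange 172 mm across, 8 mm high. A red band runs round it 5 to 8.5 mm below the rim. A hose stub juts from its side towards this +x, to 94 mm from the axis. The wing nut's stud is on the axis.
- cartridge (a joint): How far the filter cartridge is pressed down, m. It is a black and white disc, 114 mm across, in the mouth of the can; at 0 it stands 3.5 mm proud of the rim on its spring, at 0.0035 it is level with the rim. 5 N start to move it, 9 N push it level; the cover's weight alone does not.
- nut_grip (a point): Point on the axis of the brass wing nut, 32 mm above its underside, 12 mm below its top, z up. The nut is one upright flat blade, 52 mm long (y), 10 mm thick (x), 44 mm high, notched at the top middle, with a 17 mm round hub on its lowest 12 mm. At joint 0 its underside is 19.4 mm above the rim. Grasp it from above across the 10 mm, opening little: the fitted cover's handle begins 42 mm from the axis.
- wing_nut (a joint): Turn of the wing nut, rad: grows clockwise seen from above; the nut goes down 2.55 mm per rad. Range 0 (up) to 5.5 (end of thread); starts at 0 to 0.3. It meets the fitted cover at about 3.9 rad, once the blade has passed the line of the slot again, and the cover is home at about 5.3. Takes about 0.06 Nm and stays where left.
- cover_center (a point): Centre of the upper face of the loose silver cover, z up: disc 155 mm across, 6 mm thick, with a skirt 10 mm down all round (inside 149 mm), 16 mm high in all, 0.22 kg. It lies right side up on the bench. Its slot, 24 mm wide (x), 62 mm long (y), passes the nut only with the blade along it, either way round. Home, this point is 6 mm above the rim; on the raised cartridge 9.5 mm.
- cover_handle (a point): Grip point of the cover's black upright handle, same axes as the cover; 55 mm from the cover's centre towards the cover's -x, 25 mm above its upper face and 15 mm below the handle's top. A block 26 mm long (x, radial), 12 mm thick (y), 40 mm high; grasp it from above across its thickness.
- reagent_bottle: Bystander: small white screw-cap bottle, 43 mm in diameter, 81 mm high; origin at the centre of its underside.
- timer: Bystander: flat white bench timer, 66 x 62 x 18 mm; origin at the centre of its underside.
- label_tape: Bystander: roll of green tape, 61 mm in diameter, 13 mm high, lying flat; origin at the centre of its underside.

How it is judged:
By the outcome, as a careful person would: the job done as asked, in the order asked, and still so for the second after the job is handed in, with the robot touching nothing.
It also fails if it takes over 72 s, if anything falls off the work surface, if the arm or the gripper's body presses on something with over 40 N, if the wrist force passes 120 N, or if a joint passes its speed limit or range.

## Working session

There is one attempt and no reset: what is moved stays moved. The work goes in short steps, each a Python script; the robot and the scene stay as the last script left them, time stands still between calls to the robot, and variables do not carry over. Pictures are saved under pics/ and viewed, and the job is handed in when it is done.

```bash
ls; mkdir -p pics; python3 - <<'E'
from plant import bot
import cv2
for n in ["scene","side","wrist"]:
    d=bot.get_image(n); cv2.imwrite(f"pics/{n}0.png",d["color"])
    print(n,d["fx"],d["cx"],d["cy"],d["k1"],d["extrinsics"].round(3).tolist() if hasattr(d["extrinsics"],'round') else d["extrinsics"])
print(bot.state())
E
```

```text
pics
scene 469.84679037454384 326.00569482043045 237.0709777421275 -0.06005105442594826 [[-0.846, -0.241, 0.476, 0.102], [-0.533, 0.378, -0.757, 0.881], [0.003, -0.894, -0.448, 0.465], [0.0, 0.0, 0.0, 1.0]]
side 498.56414577459134 324.52755492096793 246.82054791184964 -0.09185798682267055 [[-0.933, -0.164, 0.32, 0.176], [-0.36, 0.412, -0.837, 1.068], [0.005, -0.896, -0.443, 0.521], [0.0, 0.0, 0.0, 1.0]]
wrist 356.4244872851735 318.1124795974962 233.3445428421519 0.017810708659457483 [[1.0, 0.002, -0.002, 0.576], [0.001, -0.957, -0.291, 0.075], [-0.002, 0.291, -0.957, 0.383], [0.0, 0.0, 0.0, 1.0]]
{'time_s': 0.15, 'qpos': array([-2.06332031e-01,  1.81364561e-01,  1.60777627e+00,  1.60998101e-05,
        1.35378080e+00, -2.06319773e-01]), 'joint_velocities': array([ 0.00057104, -0.00303097, -0.00211455, -0.00209176, -0.00126819,
        0.0017339 ]), 'tau': array([ 2.17843895e-03, -4.34232402e+01, -3.42173409e+01,  7.02767819e-02,
        3.56537139e-02, -6.69761539e-05]), 'position': array([5.74594955e-01, 8.88708080e-05, 2.38021360e-01]), 'eef_rot': array([ 1.20880923,  1.21035949, -1.21003063]), 'contact_force': array([0.04877033, 0.11683464, 0.03193379]), 'torque': array([-0.02418401, -0.00407323,  0.01578177]), 'opening': 0.08835548431569284}
```

View pics/scene0.png

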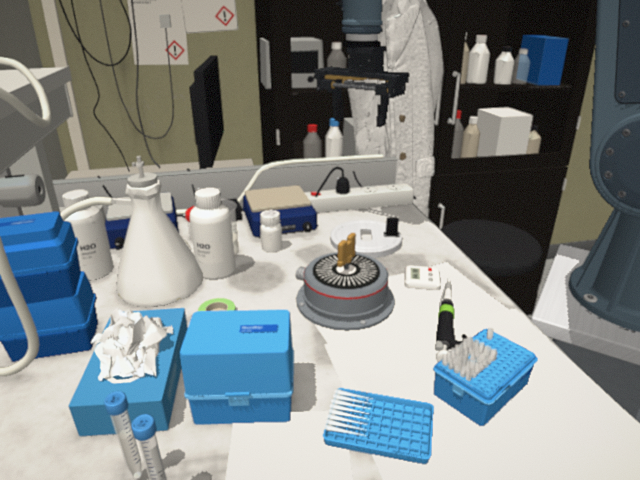

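View pics/side0.png

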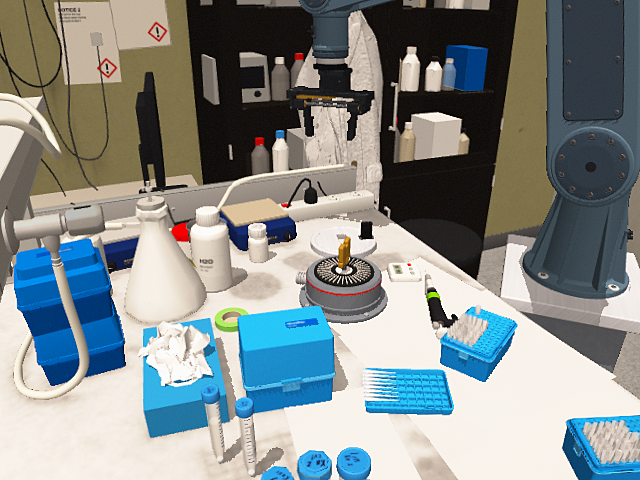

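View pics/wrist0.png

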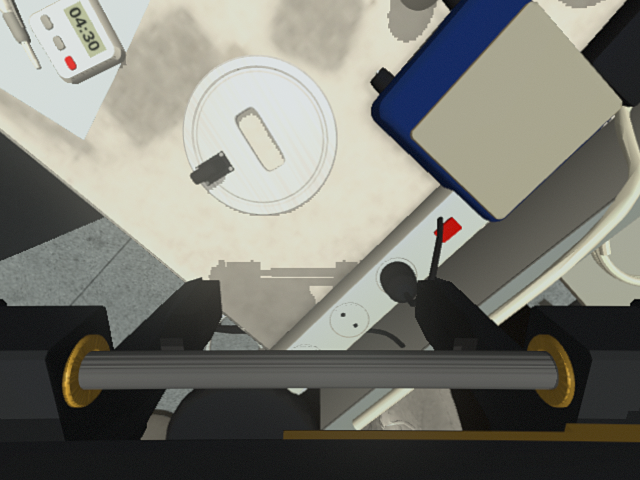

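The scene and side views show the can at about (345,285), with the brass nut at (346,250), the bottle at (271,230), the timer at (422,277) and the tape at (215,308). In the wrist view the cover is at about (260,135), its handle at (212,167) and the slot centre at (260,139).

```bash
cat > h.py <<'E'
import numpy as np, cv2
from scipy.spatial.transform import Rotation as R
def cam(d):
    K=np.array([[d["fx"],0,d["cx"]],[0,d["fy"],d["cy"]],[0,0,1.]])
    return K,np.array([d["k1"],0,0,0,0.]),np.array(d["extrinsics"])
def ray(d,px):
    K,D,E=cam(d)
    p=cv2.undistortPoints(np.array(px,float).reshape(-1,1,2),K,D).reshape(-1,2)
    v=np.c_[p,np.ones(len(p))]@E[:3,:3].T
    return E[:3,3],v
def plane(d,px,z):
    o,v=ray(d,px); return o+v*((z-o[2])/v[:,2])[:,None]
def proj(d,P):
    K,D,E=cam(d); Ei=np.linalg.inv(E)
    return cv2.projectPoints(np.array(P,float).reshape(-1,1,3),cv2.Rodrigues(Ei[:3,:3])[0],Ei[:3,3],K,D)[0].reshape(-1,2)
def down(a):
    """tool pointing down, jaw axis (tool y) at world angle a"""
    x=np.array([0,0,-1.]);y=np.array([np.cos(a),np.sin(a),0]);z=np.cross(x,y)
    return R.from_matrix(np.c_[x,y,z]).as_rotvec()
E
python3 - <<'E'
from h import *
from plant import bot
w=bot.get_image("wrist");s=bot.get_image("scene");d=bot.get_image("side")
print("cover",plane(w,[(260,135)],.013),"handle~",plane(w,[(228,156)],.056), "slot ends",plane(w,[(245,111),(274,167)],.016))
for n,im,p,b,t,ti in (("scene",s,(347,270),(271,250),(215,306),(422,277)),("side",d,(344,271),(259,261),(231,320),(404,270))):
    print(n,"rim",plane(im,[p],.062),"bottle",plane(im,[b],0),"tape",plane(im,[t],.013),"timer",plane(im,[ti],.018))
E
```

```text
cover [[0.51763924 0.06526366 0.013     ]] handle~ [[0.49485574 0.04815667 0.056     ]] slot ends [[0.50460342 0.0877601  0.016     ]
 [0.53088529 0.03400683 0.016     ]]
scene rim [[0.4347053  0.28511776 0.062     ]] bottle [[0.66098849 0.20800303 0.        ]] tape [[0.6014898  0.43302635 0.013     ]] timer [[0.34298717 0.16849129 0.018     ]]
side rim [[0.43678286 0.28303115 0.062     ]] bottle [[0.66325931 0.2036773  0.        ]] tape [[0.59267892 0.44293094 0.013     ]] timer [[0.34630056 0.15785489 0.018     ]]
```

```bash
python3 - <<'E'
from h import *
from plant import bot
bot.move_pose([0.45,0.25,0.30],down(0))
w=bot.get_image("wrist");cv2.imwrite("pics/w1.png",w["color"])
print(bot.state()["time_s"],bot.state()["position"],bot.state()["qpos"])
E
```

```text
1.45 [0.45062159 0.24901082 0.29954774] [ 2.74253717e-01 -1.93928259e-03  1.68096980e+00 -4.40922969e-04
  1.46315148e+00  2.75715982e-01]
```

View pics/w1.png

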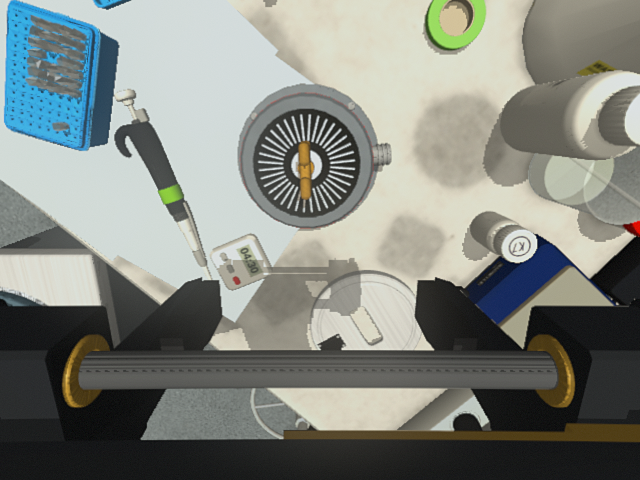

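In the wrist view the can is centred at about (308,155), with the brass blade running vertically through (305,170). The hose stub points right at (381,154). The timer is at (240,262), the tape at (457,20), the bottle at (503,237) and the cover at (365,320).

```bash
cat > m.py <<'E'
from h import *
def brass(img):
    hsv=cv2.cvtColor(img,cv2.COLOR_BGR2HSV)
    return cv2.inRange(hsv,(8,110,60),(28,255,255))
def biggest(m,near=None):
    cs,_=cv2.findContours(m,cv2.RETR_EXTERNAL,cv2.CHAIN_APPROX_NONE)
    cs=[c for c in cs if cv2.contourArea(c)>40]
    if near is not None: cs=sorted(cs,key=lambda c:np.hypot(*(c.reshape(-1,2).mean(0)-near)))
    else: cs=sorted(cs,key=lambda c:-cv2.contourArea(c))
    return cs[0].reshape(-1,2).astype(float)
def circ(P):
    A=np.c_[2*P[:,:2],np.ones(len(P))];b=(P[:,:2]**2).sum(1)
    for _ in range(4):
        x=np.linalg.lstsq(A,b,rcond=None)[0];r=np.sqrt(x[2]+x[0]**2+x[1]**2)
        e=np.abs(np.hypot(*(P[:,:2]-x[:2]).T)-r);k=e<max(.002,2*np.median(e));P=P[k];A=A[k];b=b[k]
    return x[:2],r,e.mean(),len(P)
E
python3 - <<'E'
from m import *
from plant import bot
w=bot.get_image("wrist");im=w["color"]
# black cartridge
g=im.max(2); m=((g<70)*255).astype(np.uint8); m=cv2.morphologyEx(m,cv2.MORPH_CLOSE,np.ones((15,15),np.uint8)); m[:80]=0;m[230:]=0;m[:,:235]=0;m[:,385:]=0
c=biggest(m); print("cart",circ(plane(w,c,.0635)))
b=brass(im); b[230:]=0; c=biggest(b,(305,170)); print(c.min(0),c.max(0),cv2.minAreaRect(c.astype(np.float32)))
v=im.copy(); v[b>0]=(255,0,255); v=cv2.resize(v[70:240,220:400],None,fx=4,fy=3.5,interpolation=cv2.INTER_NEAREST); cv2.imwrite("pics/z1.png",v)
v=cv2.resize(im[70:240,220:400],None,fx=4,fy=3.5,interpolation=cv2.INTER_CUBIC); cv2.imwrite("pics/z1b.png",v[:600])
E
```

```text
cart (array([0.43969812, 0.28405064]), np.float64(0.055299597692124086), np.float64(0.0002501792565273123), 302)
[298. 141.] [313. 199.] ((305.5, 170.0), (58.0, 15.0), 90.0)
```

View pics/z1b.png

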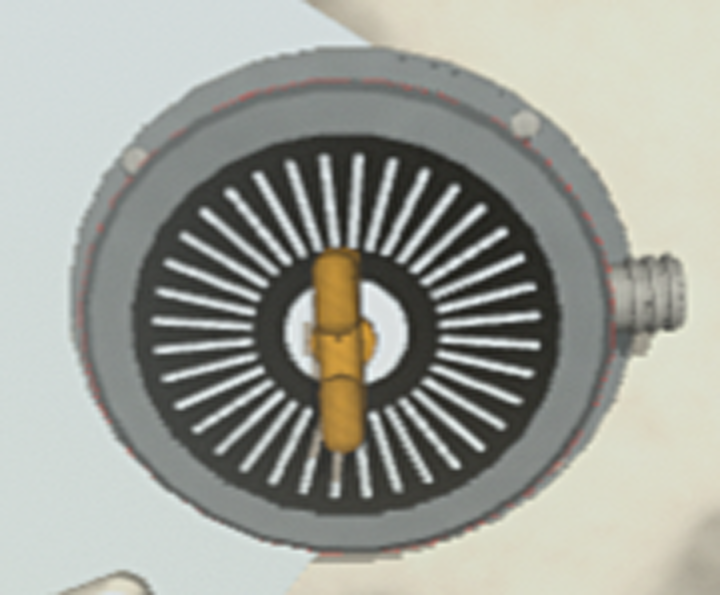

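```bash
python3 - <<'E'
from m import *
from plant import bot
w=bot.get_image("wrist");im=w["color"]
b=brass(im); b[230:]=0
for z in (.115,.123):
  P=plane(w,[(304.3,141.4),(305.8,199)],z);d=P[0]-P[1]; print(z,P.mean(0),np.linalg.norm(d),np.degrees(np.arctan2(d[1],d[0])))
ys,xs=np.nonzero(b[141:200]);
for lo,hi in((142,162),(176,198)):
  k=(ys+141>=lo)&(ys+141<hi); 
for r in (144,150,156,184,190,195): 
  q=np.nonzero(b[r,280:330])[0]+280; print(r,q.min(),q.max(), plane(w,[((q.min()+q.max())/2,r)],.120))
st=plane(w,[(381,154)],.03);print("stub",st)
bot.goto_joints([-0.206,0.181,1.607,0,1.354,-0.206])
w=bot.get_image("wrist");im=w["color"];cv2.imwrite("pics/w2.png",im)
cv2.imwrite("pics/z2.png",cv2.resize(im[40:230,165:355],None,fx=3.1,fy=3.1,interpolation=cv2.INTER_CUBIC))
E
```

```text
0.115 [0.44016549 0.2834486  0.115     ] 0.05237018432209046 90.85200623452096
0.123 [0.44046725 0.28443689 0.123     ] 0.05109945785817323 90.85200623452093
144 299 309 [[0.43967846 0.307629   0.12      ]]
150 298 308 [[0.43872623 0.30246355 0.12      ]]
156 299 308 [[0.43910368 0.29724619 0.12      ]]
184 300 310 [[0.4401557  0.27219459 0.12      ]]
190 300 310 [[0.44009278 0.26667146 0.12      ]]
195 301 310 [[0.44050097 0.26202592 0.12      ]]
stub [[0.52354527 0.29193009 0.03      ]]
```

View pics/z2.png

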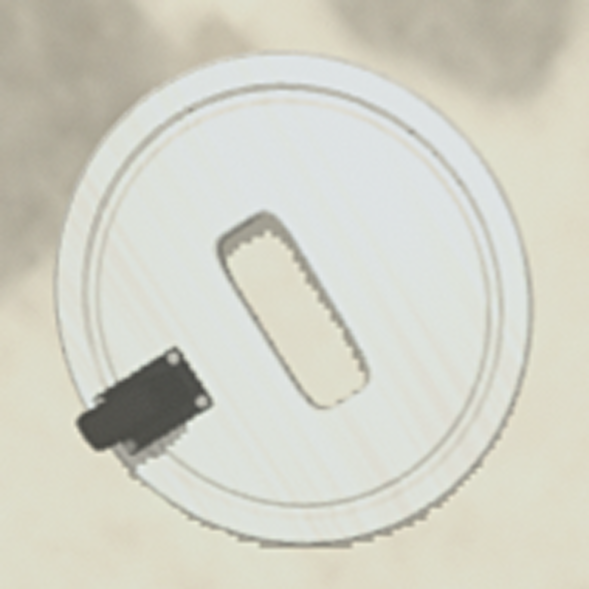

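Zooming in, the slot's rounded rectangle spans (217..370, 210..409) and the disc spans columns 55..532. The handle leans to the lower left. Next I'll turn these into a pose.

```bash
python3 - <<'E'
from m import *
from plant import bot
w=bot.get_image("wrist");im=w["color"]
u=lambda P:[(x/3.1+165,y/3.1+40) for x,y in P]
print("slot c",plane(w,u([(293.5,309.5)]),.016))
for e in ([(225,268),(305,400)],[(290,232),(366,362)],):
  P=plane(w,u(e),.016);d=P[0]-P[1];print("ang",np.degrees(np.arctan2(d[1],d[0])))
P=plane(w,u([(243,223),(344,397)]),.016);d=P[0]-P[1];print("ends",P.mean(0),np.linalg.norm(d),np.degrees(np.arctan2(d[1],d[0])))
# disc mask: bluish-white vs warm bench
d=im.astype(int); m=((d[:,:,0]-d[:,:,2]>-6)&(d.max(2)>140)).astype(np.uint8)*255
m[:45]=0;m[225:]=0;m[:,:175]=0;m[:,:180]=0;m[:,350:]=0
c=biggest(cv2.morphologyEx(m,cv2.MORPH_CLOSE,np.ones((3,3),np.uint8)))
P=plane(w,c,.016); print("disc",circ(P))
h=((im.max(2)<75)*255).astype(np.uint8); h[:140]=0;h[200:]=0;h[:,:180]=0;h[:,240:]=0
c=biggest(h).astype(np.float32); r=cv2.minAreaRect(c); print(r); print(plane(w,cv2.boxPoints(r),.056))
E
```

```text
slot c [[0.51795608 0.06196745 0.016     ]]
ang 119.6826013702206
ang 119.7323597300554
ends [0.51830266 0.06117565 0.016     ] 0.061834582062751796 119.04025391084697
disc (array([0.52041296, 0.0661276 ]), np.float64(0.06941822345822209), np.float64(0.002689634795901942), 361)Traceback (most recent call last):
  File "<stdin>", line 15, in <module>
  File "m.py", line 10, in biggest
    return cs[0].reshape(-1,2).astype(float)
           ~~^^^
IndexError: list index out of range
```

```bash
python3 - <<'E'
from m import *
from plant import bot
w=bot.get_image("wrist");im=w["color"]
c=np.array([.518,.0617,0.016]);a=np.radians(29.5);X=np.array([np.cos(a),np.sin(a),0]);Y=np.array([-X[1],X[0],0])
v=im.copy()
t=np.linspace(0,2*np.pi,90)
k=4; v=cv2.resize(im[40:230,165:355],None,fx=k-1,fy=k-1,interpolation=cv2.INTER_CUBIC)
def dr(P,col): 
    q=((proj(w,P)-[165,40]+.5)*3).astype(np.int32); cv2.polylines(v,[q.reshape(-1,1,2)],True,col,1)
dr([c+.0775*(np.cos(s)*X+np.sin(s)*Y) for s in t],(0,0,255))
dr([c+x*X+y*Y for x,y in((-.012,-.031),(.012,-.031),(.012,.031),(-.012,.031))],(0,200,0))
for z in(0,.04): dr([c+(x-.055)*X+y*Y+[0,0,z] for x,y in((-.013,-.006),(.013,-.006),(.013,.006),(-.013,.006))],(255,0,255))
cv2.imwrite("pics/o2.png",v)
E
```

```text
(no output)
```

View pics/o2.png

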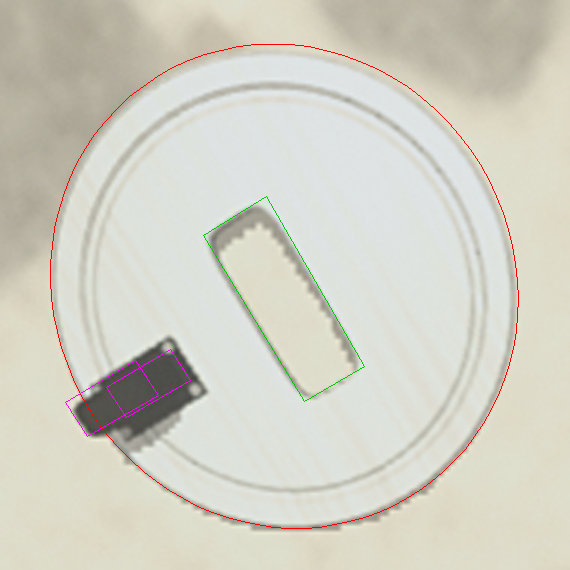

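```bash
python3 - <<'E'
from m import *
from plant import bot
h=np.array([.471,.0336]);a=np.radians(-60.5)
bot.gripper_to(.05)
bot.move_pose([*h,.12],down(a))
w=bot.get_image("wrist");cv2.imwrite("pics/w3.png",w["color"])
print(bot.move_linear([*h,.024],rate=.06,threshold=6))
s=bot.state();print(s["time_s"],s["position"],s["contact_force"],s["qpos"])
E
```

```text
False
6.3167 [0.47130849 0.03355738 0.02434277] [0.10012958 1.12003879 0.14796766] [-1.80895961e-01  2.80059795e-01  1.99626983e+00  1.43243578e-05
  8.64534688e-01  8.74985298e-01]
```

View pics/w3.png

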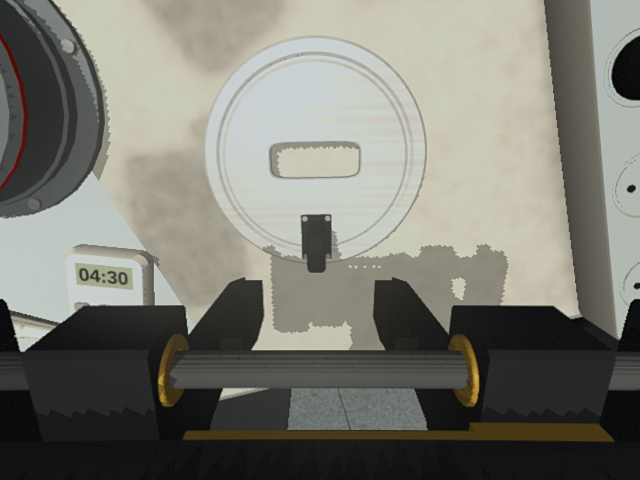

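The slot lies level in the image at (315,160) and the handle at (316,243) sits midway between the fingers, so the alignment is good. I'll grip and lift.

```bash
python3 - <<'E'
from m import *
from plant import bot
bot.gripper_to(.0)
print(bot.state()["opening"])
p=bot.state()["position"]
bot.move_linear([p[0],p[1],.09],rate=.06)
bot.move_linear([p[0],p[1],.20],rate=.12)
bot.sleep(.2)
s=bot.state();print(s["time_s"],s["position"],s["contact_force"],s["opening"])
for n in("wrist","side"):
  w=bot.get_image(n);cv2.imwrite(f"pics/{n}4.png",w["color"])
E
```

```text
0.01142102635474573
9.4917 [0.47044827 0.03376545 0.19921743] [-0.7544232   0.39284511 -3.1693886 ] 0.011724548885099413
```

View pics/wrist4.png

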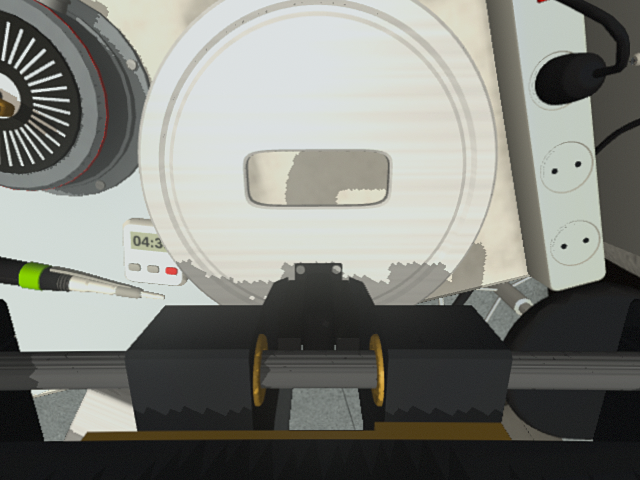

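View pics/side4.png

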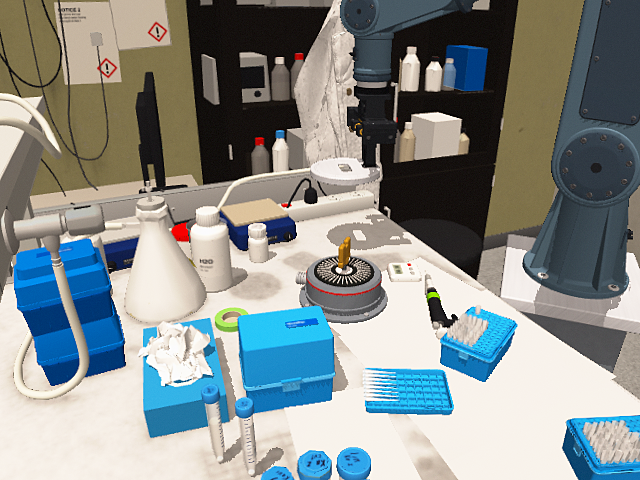

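The cover is held level. In the wrist view the slot is at (245..390, 150..207) with its centre at (317,178). I'll check the held offset, then carry the cover over the nut.

```bash
python3 - <<'E'
from m import *
from plant import bot
w=bot.get_image("wrist");s=bot.state();p=np.array(s["position"]);Rm=R.from_rotvec(s["eef_rot"]).as_matrix()
for z in(p[2]-.012,p[2]-.008,p[2]-.004):
  P=plane(w,[(317.5,178.5),(245.5,178.5),(390,178.5),(317.5,150),(317.5,207)],z)
  L=(P-p)@Rm; print(z,L[0],np.linalg.norm(P[1]-P[2]),np.linalg.norm(P[3]-P[4]))
n=np.array([.4398,.284]);th=np.radians(1.3)
h=n-.055*np.array([np.cos(th),np.sin(th)]);a=np.radians(91.3-180)
bot.move_pose([*h,.20],down(a)); bot.sleep(.2)
s=bot.state();print(s["time_s"],s["position"],s["qpos"])
for q in("wrist","side","scene"):
  w=bot.get_image(q);cv2.imwrite(f"pics/{q}5.png",w["color"])
E
```

```text
0.18763667973805687 [ 0.01197217  0.00052467 -0.05386631] 0.06353296117507537 0.02503658656719365
0.19163667973805687 [ 0.00797187  0.00052832 -0.0544437 ] 0.06191522794501864 0.024399082548683806
0.19563667973805687 [ 0.00397157  0.00053198 -0.05502109] 0.0602974947149619 0.023761578530173966
10.8667 [0.38553884 0.28187268 0.20001632] [ 3.82170417e-01 -4.00576768e-04  1.88493511e+00 -1.46316164e-04
  1.25698724e+00  1.93194281e+00]
```

View pics/wrist5.png

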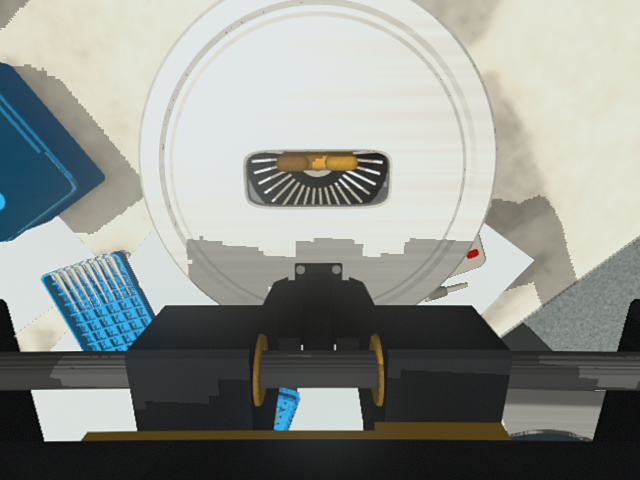

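View pics/side5.png

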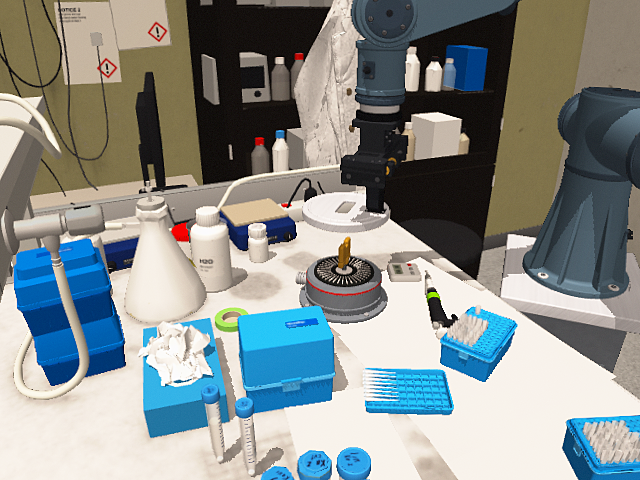

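```bash
python3 - <<'E'
from m import *
from plant import bot
w=bot.get_image("wrist");s=bot.state();p=np.array(s["position"])
b=brass(w["color"]);b[:140]=0;b[215:]=0;c=biggest(b,(317,162));r=cv2.minAreaRect(c.astype(np.float32));print(r,c.min(0),c.max(0))
for z in(.117,.121):print(z,plane(w,[(c.min(0)+c.max(0))/2],z))
print("slot",plane(w,[(317.5,178.5)],p[2]-.008),p)
E
```

```text
((318.0, 161.0), (18.0, 80.0), 90.0) [278. 152.] [358. 170.]
0.117 [[0.4401818  0.28326108 0.117     ]]
0.121 [[0.4405633  0.28327346 0.121     ]]
slot [[0.43994689 0.28353992 0.19199818]] [0.38516469 0.28227804 0.19999818]
```

Slot centre and nut agree within 0.7 mm, so I'll lower.

```bash
python3 - <<'E'
from m import *
from plant import bot
n=np.array([.4402,.2836]);th=np.radians(1.3)
h=n-.0548*np.array([np.cos(th),np.sin(th)])-[0,.0007]
print(bot.move_linear([*h,.10],rate=.06,threshold=5))
s=bot.state();print(s["time_s"],s["position"],s["contact_force"],s["torque"])
for q in("wrist","side"):
  w=bot.get_image(q);cv2.imwrite(f"pics/{q}6.png",w["color"])
E
```

```text
False
12.8833 [0.38567481 0.2817735  0.1003492 ] [ 0.34237741 -0.1794873  -2.45594547] [0.05619324 0.16862933 0.03158448]
```

View pics/wrist6.png

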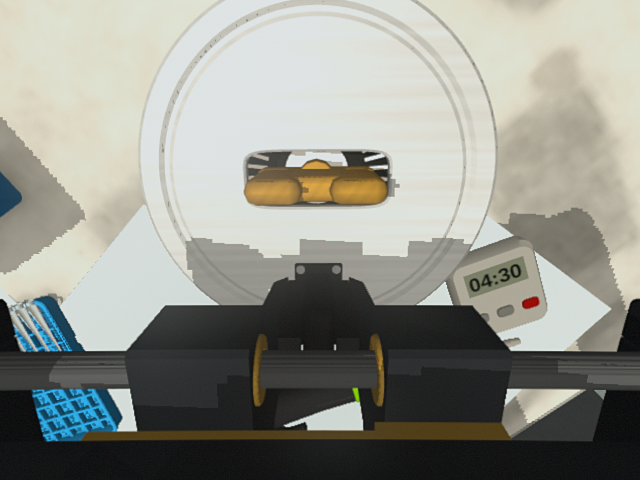

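View pics/side6.png

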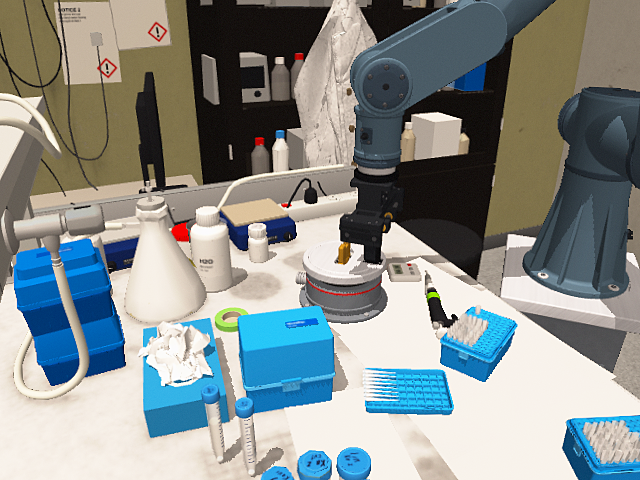

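The nut's blade (245..387, row 187) stands centred in the slot, so I'll keep going down.

```bash
python3 - <<'E'
from m import *
from plant import bot
p=bot.state()["position"]
n=np.array([.4402,.2836]);th=np.radians(1.3)
h=n-.0548*np.array([np.cos(th),np.sin(th)])-[.0003,.0004]
print(bot.move_linear([*h,.0755],rate=.03,threshold=4))
s=bot.state();print(s["time_s"],s["position"],s["contact_force"],s["torque"])
for q in("wrist","side"):
  w=bot.get_image(q);cv2.imwrite(f"pics/{q}7.png",w["color"])
v=cv2.imread("pics/side7.png")[200:340,270:420];cv2.imwrite("pics/side7z.png",cv2.resize(v,None,fx=4,fy=4,interpolation=cv2.INTER_CUBIC))
E
```

```text
True
13.725 [0.38471526 0.28174455 0.07621564] [ 0.94845465 -0.04992256  3.9997841 ] [ 0.10829262 -0.11073772 -0.01583268]
```

View pics/wrist7.png

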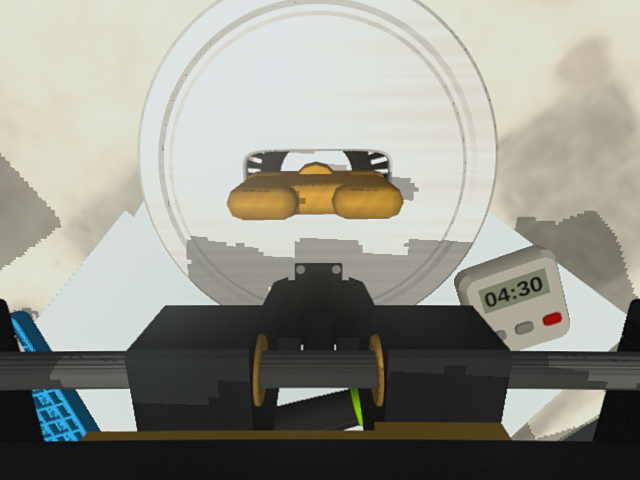

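View pics/side7z.png

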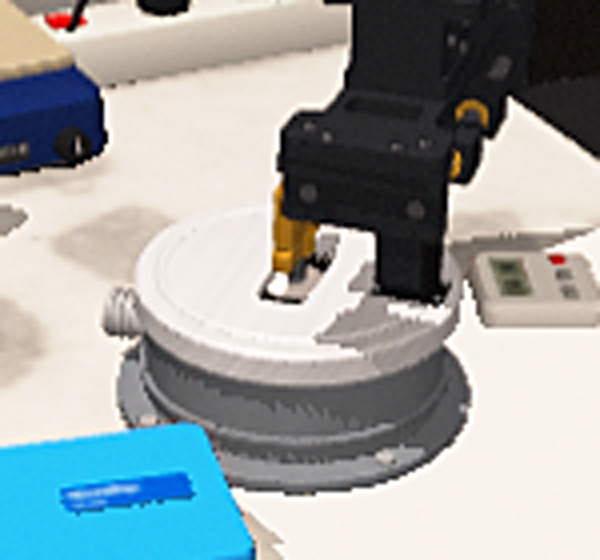

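Contact came at the expected height and the cover sits level on the can in the side view, with the nut through the slot. I'll release, retreat and check.

```bash
python3 - <<'E'
from m import *
from plant import bot
bot.gripper_to(.04)
p=bot.state()["position"]; print(p)
bot.move_linear([p[0],p[1],.16],rate=.08)
bot.move_pose([.44,.2835,.25],down(0)); bot.sleep(.2)
s=bot.state();print(s["time_s"],s["position"],s["qpos"])
for q in("wrist","side"):
  w=bot.get_image(q);cv2.imwrite(f"pics/{q}8.png",w["color"])
v=cv2.imread("pics/side8.png")[200:340,270:420];cv2.imwrite("pics/side8z.png",cv2.resize(v,None,fx=4,fy=4,interpolation=cv2.INTER_CUBIC))
E
```

```text
[0.38349414 0.28128704 0.0754834 ]
17.225 [0.43979979 0.28347986 0.2497277 ] [3.45461350e-01 5.51144253e-02 1.72333161e+00 6.31108879e-06
 1.36362380e+00 3.45749709e-01]
```

View pics/wrist8.png

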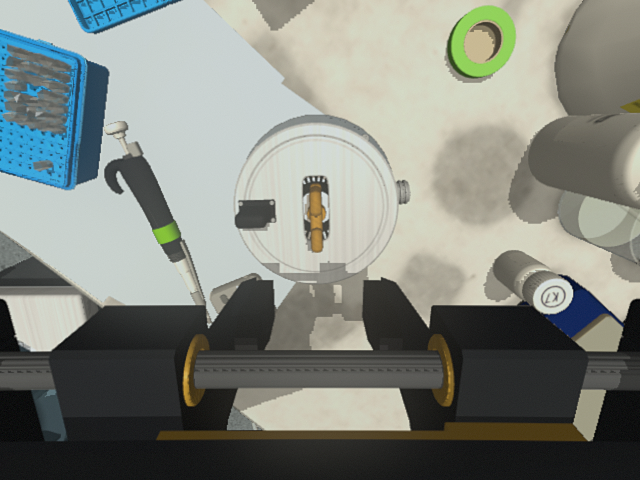

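View pics/side8z.png

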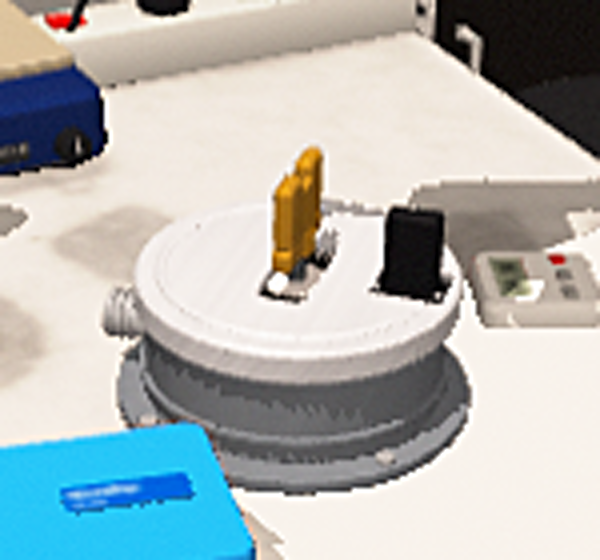

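The cover is seated level. The wrist view shows the nut at (316,215) in the slot, the handle at (255,213), and the bottle, tape and timer untouched. Next I'll grasp the nut with the jaw axis near 181°, which leaves room for about 5.5 rad of clockwise turn.

```bash
python3 - <<'E'
from m import *
from plant import bot
n=[.4402,.2835];a=np.radians(181.3)
bot.gripper_to(.03)
q=bot.ik([*n,.15],down(a));print(q)
if q is not None and q[5]<-2:
  bot.goto_joints(q)
  print(bot.move_linear([*n,.092],rate=.05,threshold=5))
  s=bot.state();print(s["time_s"],s["position"],s["contact_force"])
  bot.gripper_to(0);s=bot.state();print(s["opening"],s["contact_force"],s["torque"],s["qpos"])
  for c in("wrist","side"):cv2.imwrite(f"pics/{c}9.png",bot.get_image(c)["color"])
E
```

```text
[ 3.45236622e-01  1.66781680e-01  1.81526527e+00 -4.44089210e-16
  1.15954571e+00 -2.81904531e+00]
False
21.6583 [0.44049867 0.28361289 0.09237467] [ 0.23721016 -0.22865834  0.15426604]
0.009862116025071928 [-9.0843736   0.02875473  7.5731044 ] [ 0.1229837  1.4332291 -0.0017006] [ 3.46108659e-01  2.52081317e-01  1.84968711e+00  1.18092743e-03
  1.04422920e+00 -2.81906179e+00]
```

```bash
python3 - <<'E'
from m import *
from plant import bot
n=[.4395,.2835]
s=bot.state();print(s["position"],s["contact_force"])
for x,z in((.4394,.0923),(.4388,.0926)):
  bot.move_linear([x,.2835,z],rate=.02);bot.sleep(.2)
  s=bot.state();print(s["position"],s["contact_force"],s["torque"])
E
```

```text
[0.43805003 0.28352758 0.09201715] [-7.986672   -0.01529617  6.72534666]
[0.43802534 0.28350321 0.09210984] [-6.94158683 -0.87873374  4.73618938] [0.17806358 1.11856566 0.03449923]
[0.43798804 0.28349739 0.09221336] [-5.04840598  1.53696795  0.9119755 ] [ 0.35771474  0.84187343 -0.00653623]
```

View pics/wrist9.png

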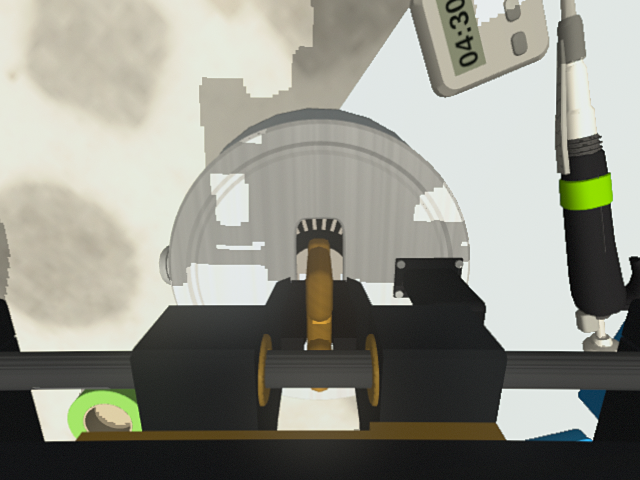

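The blade is held, but the stud axis is nearer x ≈ 0.438, about 2 mm off my vision estimate and within calibration. I'll turn in steps and use the wrist force to keep the tool centred.

```bash
cat > turn.py <<'E'
from m import *
from plant import bot
import json,sys
def turn(c,z0,a0,js):
    for j in js:
        try: q=bot.ik([c[0],c[1],z0-.00255*j],down(a0-j))
        except Exception as e: print(e);break
        if q is None: print("no ik");break
        if abs(q[5]-bot.state()["qpos"][5])>1: print("wrap",q[5]);break
        bot.goto_joints(q)
        s=bot.state();f=s["contact_force"]
        c=c+np.clip(.15e-3*np.array(f[:2]),-.0006,.0006)
        print("j%.2f t%.2f q6 %.2f"%(j,s["time_s"],s["qpos"][5]),np.round(s["position"],4),"F",np.round(f,1),"T",np.round(s["torque"],2),"op %.4f"%s["opening"],np.round(c,4),flush=True)
        if abs(s["torque"][2])>1.2: print("torque stop");break
    return c
E
python3 - <<'E'
from turn import *
c=turn(np.array([.4378,.2835]),.0924,np.radians(181.3),[0,.3,.6,.9])
E
```

```text
j0.00 t23.34 q6 -2.82 [0.4379 0.2835 0.0923] F [-1.6  1.5 -2.6] T [0.35 0.31 0.03] op 0.0097 [0.4376 0.2837]
j0.30 t23.73 q6 -2.52 [0.4378 0.2836 0.0915] F [-0.8 -0.2 -2.5] T [ 0.16  0.21 -0.01] op 0.0095 [0.4374 0.2837]
j0.60 t24.12 q6 -2.22 [0.4377 0.2836 0.0908] F [ 0.3  1.  -4.9] T [ 0.1   0.09 -0.04] op 0.0101 [0.4375 0.2838]
j0.90 t24.52 q6 -1.92 [0.4376 0.2837 0.0901] F [-0.5 -1.1 -3.4] T [ 0.06 -0.02 -0.01] op 0.0100 [0.4374 0.2837]
```

```bash
python3 - <<'E'
from turn import *
c=turn(np.array([.4375,.2837]),.0922,np.radians(181.3),[1.2,1.6,2.0,2.4,2.8,3.2,3.6])
for n in("wrist","side"):cv2.imwrite(f"pics/{n}10.png",bot.get_image(n)["color"])
v=cv2.imread("pics/side10.png")[200:340,270:420];cv2.imwrite("pics/side10z.png",cv2.resize(v,None,fx=4,fy=4,interpolation=cv2.INTER_CUBIC))
E
```

```text
j1.20 t24.91 q6 -1.62 [0.4375 0.2838 0.0892] F [-1.1  1.5 -2.2] T [ 0.28  0.18 -0.04] op 0.0096 [0.4373 0.2839]
j1.60 t25.38 q6 -1.22 [0.4375 0.284  0.0882] F [-0.  -0.6 -1.8] T [ 0.21  0.08 -0.03] op 0.0099 [0.4373 0.2838]
j2.00 t25.84 q6 -0.82 [0.4375 0.2841 0.0872] F [-0.9  2.3 -2.6] T [ 0.52  0.01 -0.05] op 0.0100 [0.4372 0.2842]
j2.40 t26.31 q6 -0.42 [0.4376 0.2843 0.0862] F [ 0.6  2.7 -3.6] T [ 0.38 -0.19 -0.09] op 0.0102 [0.4373 0.2846]
j2.80 t26.77 q6 -0.02 [0.4377 0.2844 0.0852] F [ 1.9  0.  -3.5] T [ 0.06 -0.46 -0.07] op 0.0099 [0.4376 0.2846]
j3.20 t27.24 q6 0.38 [0.4379 0.2845 0.0842] F [ 2.  -0.6 -3.8] T [-0.03 -0.45  0.03] op 0.0096 [0.4379 0.2845]
j3.60 t27.71 q6 0.78 [0.4381 0.2844 0.0832] F [ 2.5 -0.9 -2.6] T [-0.13 -0.34 -0.08] op 0.0099 [0.4382 0.2844]
```

View pics/wrist10.png

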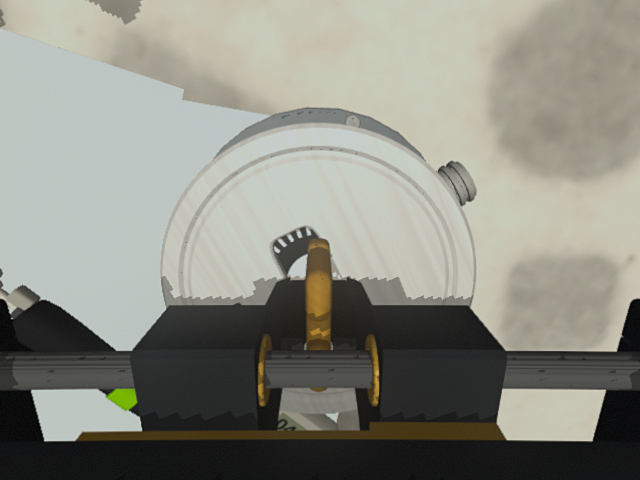

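View pics/side10z.png

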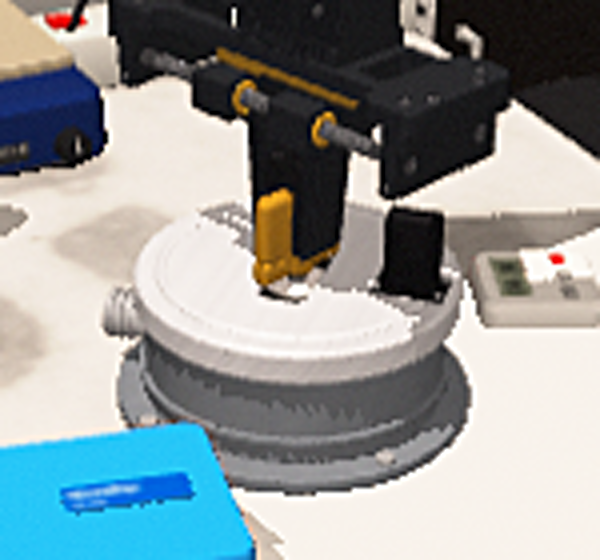

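The blade has turned past the slot line: in the wrist view it is vertical while the slot is tilted, and the cover hasn't moved. I'll carry on to snug in smaller steps, watching torque.

```bash
python3 - <<'E'
from turn import *
c=turn(np.array([.4380,.2844]),.0920,np.radians(181.3),[3.9,4.2,4.5,4.7,4.9,5.0,5.1])
for n in("wrist","side"):cv2.imwrite(f"pics/{n}11.png",bot.get_image(n)["color"])
v=cv2.imread("pics/side11.png")[200:340,270:420];cv2.imwrite("pics/side11z.png",cv2.resize(v,None,fx=4,fy=4,interpolation=cv2.INTER_CUBIC))
E
```

```text
j3.90 t28.20 q6 1.08 [0.4382 0.2843 0.0823] F [ 1.6 -1.2  0.8] T [-0.22 -0.18 -0.01] op 0.0098 [0.4382 0.2842]
j4.20 t28.59 q6 1.38 [0.4383 0.2842 0.0816] F [ 0.5 -1.9  2.3] T [-0.26 -0.07 -0.05] op 0.0098 [0.4383 0.2839]
j4.50 t28.98 q6 1.68 [0.4383 0.2841 0.0808] F [ 0.1 -0.3  2.9] T [-0.14  0.1  -0.05] op 0.0098 [0.4383 0.2839]
j4.70 t29.29 q6 1.88 [0.4383 0.284  0.0802] F [-0.7 -0.7  5.2] T [-0.14  0.15 -0.06] op 0.0094 [0.4382 0.2838]
j4.90 t29.60 q6 2.08 [0.4384 0.2839 0.0798] F [-0.3 -1.1  4.7] T [-0.12  0.18 -0.14] op 0.0097 [0.4382 0.2836]
j5.00 t29.85 q6 2.18 [0.4383 0.2838 0.0795] F [ 0.4 -0.7  5.1] T [-0.01  0.15 -0.13] op 0.0096 [0.4383 0.2835]
j5.10 t30.10 q6 2.28 [0.4383 0.2838 0.0792] F [-1.4 -0.5  5.2] T [ 0.08  0.26 -0.12] op 0.0094 [0.4381 0.2835]
```

View pics/wrist11.png

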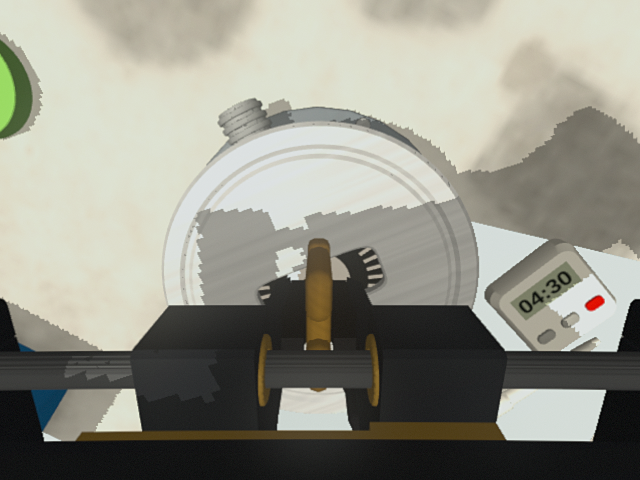

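View pics/side11z.png

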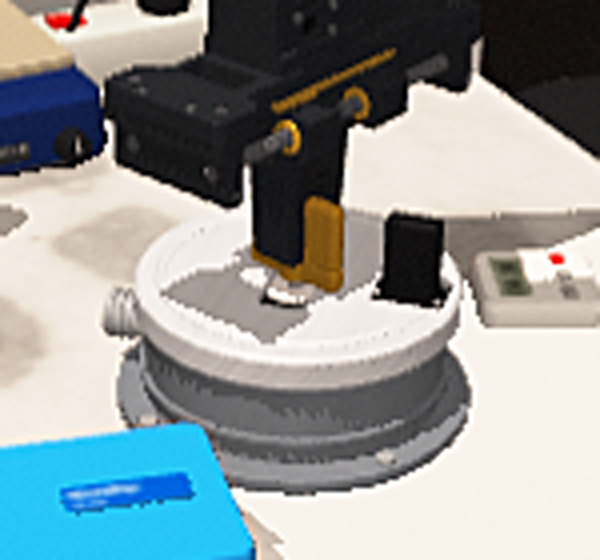

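The cover is being pressed down and the torque is starting to rise. I'll finish in finer steps.

```bash
python3 - <<'E'
from turn import *
c=np.array([.4382,.2836])
for j in np.arange(5.15,5.56,.05):
    c=turn(c,.0920,np.radians(181.3),[j])
    t=bot.state()["torque"][2]
    if abs(t)>.6: print("snug",t);break
E
```

```text
j5.15 t30.45 q6 2.33 [0.4383 0.2838 0.0791] F [-0.9 -0.4  6.2] T [-0.01  0.2  -0.01] op 0.0097 [0.4381 0.2835]
j5.20 t30.70 q6 2.38 [0.4383 0.2838 0.079 ] F [-0.7 -0.6  5.7] T [0.01 0.08 0.01] op 0.0099 [0.438  0.2835]
j5.25 t30.95 q6 2.43 [0.4383 0.2838 0.079 ] F [-0.1 -1.   5.6] T [0.04 0.12 0.04] op 0.0097 [0.438  0.2833]
j5.30 t31.20 q6 2.48 [0.4383 0.2837 0.079 ] F [0.8 0.  6. ] T [0.07 0.15 0.12] op 0.0100 [0.4381 0.2833]
j5.35 t31.45 q6 2.53 [0.4383 0.2837 0.0789] F [-1.6  0.   8. ] T [0.07 0.31 0.2 ] op 0.0097 [0.4378 0.2833]
j5.40 t31.70 q6 2.58 [0.4383 0.2837 0.0789] F [-1.1  0.6  7.7] T [0.01 0.23 0.34] op 0.0097 [0.4377 0.2834]
j5.45 t31.95 q6 2.63 [0.4382 0.2837 0.0789] F [-1.  -1.8  8.2] T [-0.07  0.24  0.41] op 0.0098 [0.4375 0.2831]
j5.50 t32.20 q6 2.67 [0.4382 0.2837 0.0789] F [-0.1 -0.4  9. ] T [0.13 0.17 0.64] op 0.0105 [0.4375 0.2831]
snug 0.6359808142530778
```

Torque climbed to 0.64 Nm and z stalled, so the nut is snug. I'll release, retreat and verify.

```bash
python3 - <<'E'
from turn import *
bot.gripper_to(.026)
p=bot.state()["position"];print(p)
bot.move_linear([p[0],p[1],.17],rate=.08)
bot.move_pose([.44,.22,.28],down(0)); bot.sleep(.2)
s=bot.state();print(s["time_s"],s["contact_force"])
for n in("wrist","side","scene"):cv2.imwrite(f"pics/{n}12.png",bot.get_image(n)["color"])
a=cv2.imread("pics/side12.png")[200:340,270:420];b=cv2.imread("pics/scene12.png")[210:350,270:420]
cv2.imwrite("pics/z12.png",cv2.resize(np.hstack([a,b]),None,fx=2.6,fy=2.6,interpolation=cv2.INTER_CUBIC))
# red mask near can
for n in("side","scene"):
  im=cv2.imread(f"pics/{n}12.png");h=cv2.cvtColor(im,cv2.COLOR_BGR2HSV);m=(cv2.inRange(h,(0,100,60),(8,255,255))|cv2.inRange(h,(172,100,60),(180,255,255)))[230:330,290:400];print(n,"red px",(m>0).sum(), np.argwhere(m>0)[:8].tolist())
E
```

```text
[0.43718713 0.28304227 0.07759144]
36.2417 [ 1.27033947 -0.34096565 -0.38621919]
side red px 1 [[75, 23]]
scene red px 0 []
```

View pics/z12.png

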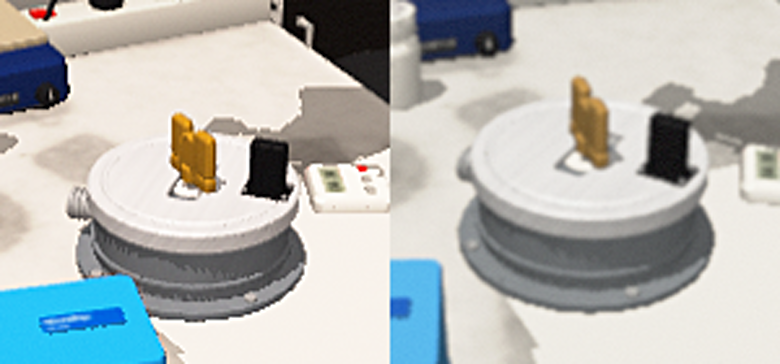

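View pics/wrist12.png

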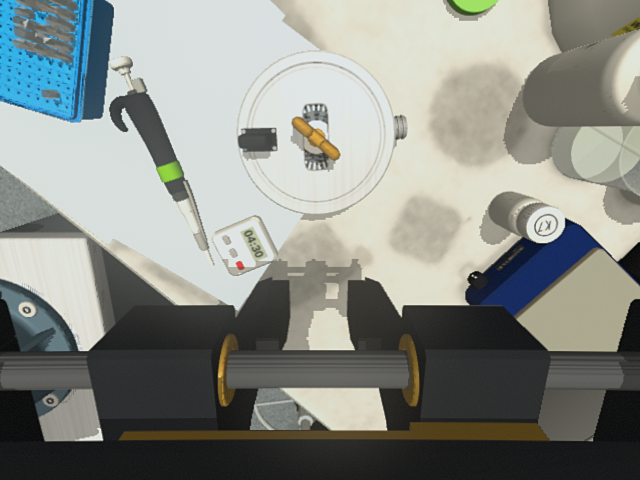

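```bash
python3 - <<'E'
from turn import *
w=bot.get_image("wrist");im=w["color"]
b=brass(im);b[180:]=0;c=biggest(b,(316,138)).astype(np.float32);print(cv2.minAreaRect(c))
# endpoints along principal axis
k=cv2.minAreaRect(c);bx=cv2.boxPoints(k);e=[np.linalg.norm(bx[i]-bx[(i+1)%4]) for i in range(4)];i=int(np.argmin(e[:2]))
P=plane(w,[(bx[i]+bx[(i+1)%4])/2,(bx[(i+2)%4]+bx[(i+3)%4])/2],.108);d=P[0]-P[1]
ang=np.degrees(np.arctan2(d[1],d[0]));print("len",np.linalg.norm(d),"angle",ang,"turned rad",[np.radians(91.3-ang+180*m) for m in(0,1,2)])
# stub direction
print("stub ang",[np.degrees(np.arctan2(*(plane(w,[(402,127)],z)[0,:2]-[.4385,.284])[::-1])) for z in(.03,.04)])
m=((im.max(2)<75)*255).astype(np.uint8)
# cover height from side+scene triangulation of the handle top via pixel rows: compare before/after
def htop(n,x0,x1,y0,y1):
    i=cv2.imread(n);m=(i.max(2)<60)[y0:y1,x0:x1];ys,xs=np.nonzero(m);return ys.min()+y0,ys.max()+y0,xs.min()+x0,xs.max()+x0
for f in("side8","side12"):print(f,htop(f"pics/{f}.png",355,390,245,280))
v=np.hstack([cv2.resize(cv2.imread(f"pics/side{t}.png")[240:310,290:400],None,fx=3.6,fy=3.6,interpolation=cv2.INTER_NEAREST) for t in(8,12)]);cv2.imwrite("pics/cmp.png",v)
E
```

```text
((316.0000305175781, 137.50001525878906), (58.68986129760742, 16.26345443725586), 45.0)
len 0.04947023626138825 angle 136.08249820370867 turned rad [np.float64(-0.7816020409231625), np.float64(2.359990612666631), np.float64(5.501583266256424)]
stub ang [np.float64(5.446348059692884), np.float64(5.62135256563368)]
side8 (np.int64(252), np.int64(275), np.int64(363), np.int64(381))
side12 (np.int64(253), np.int64(276), np.int64(363), np.int64(381))
```

View pics/cmp.png

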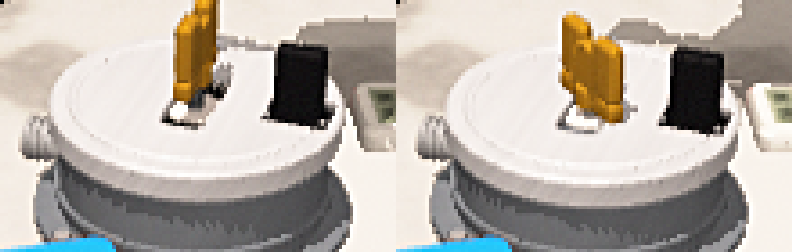

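```bash
python3 - <<'E'
from turn import *
A=cv2.imread("pics/side8.png",0).astype(np.float32);B=cv2.imread("pics/side12.png",0).astype(np.float32)
d=bot.get_image("side")
h=np.array([.4385-.055,.284-.0012,.09]);print("expected px shift for 3.5mm",proj(d,[h,h-[0,0,.0035]])[1]-proj(d,[h])[0])
for nm,(x0,x1,y0,y1) in dict(handle=(358,386,246,282),rimfront=(315,375,283,302),flange=(300,380,308,325)).items():
  T=A[y0:y1,x0:x1]
  M=np.eye(2,3,dtype=np.float32)
  try:
    cc,M=cv2.findTransformECC(T,B[y0:y1,x0:x1],M,cv2.MOTION_TRANSLATION,(3,200,1e-5),None,3);print(nm,cc,M[:,2])
  except Exception as e:print(nm,e)
# skirt bottom vs band: red in pictures from another look
E
```

```text
expected px shift for 3.5mm [-0.09021264  1.67787278]
handle 0.9682944474612133 [-0.07473776  1.5642809 ]
rimfront 0.9981108114046333 [-0.0828197  1.6381052]
flange 0.9999097554213597 [-0.00401164  0.00386854]
```

The cover dropped 1.56–1.64 px against the 1.68 px expected for 3.5 mm, while the flange shifted 0 px, so the cover is home. I'll check the bystanders and hand in.

```bash
python3 - <<'E'
from turn import *
A=cv2.imread("pics/side0.png",0).astype(np.float32);B=bot.get_image("side")["color"];B=cv2.cvtColor(B,cv2.COLOR_BGR2GRAY).astype(np.float32)
for nm,(x0,x1,y0,y1) in dict(bottle=(244,272,218,266),timer=(386,424,258,284),tape=(210,240,304,336)).items():
  print(nm,cv2.phaseCorrelate(A[y0:y1,x0:x1],B[y0:y1,x0:x1]))
bot.sleep(.5);print(bot.state()["time_s"],bot.state()["joint_velocities"].round(3));bot.sign_off()
E
```

```text
bottle ((0.003104795072285782, -0.02078452654171059), 0.9963734476102724)
timer ((0.05736928764079252, 0.6889851161842628), 0.8576800723870596)
tape ((-0.034523478634797655, -0.011403024740189949), 0.9973850784202417)
37.0417 [-0.001 -0.001 -0.     0.     0.001 -0.   ]
the job is handed in; nothing more can be done
```

The canister is closed: I lowered the cover over the wing nut by its handle, let go, then turned the nut clockwise until it was snug. I handed the job in at about 37 s with the arm still and clear of everything.

**Last checks**
- **Nut:** torque rose to 0.64 Nm after about 5.2 rad of turn, and the tool stopped descending there. The final picture reads about 5.5 rad turned, roughly 0.2–0.3 rad more than where it stalled. I put that down to the angle reading being rough and the last few tightening steps.
- **Cover:** it dropped 1.56–1.64 px in the side view between release and the end, against 1.68 px expected for the full 3.5 mm, so it should be fully home.
- **Red band:** it is hidden in both fixed views. One stray reddish pixel in the side view looks like it is at the flange, not the band. I did not look from the far side.
- **Bottle and tape:** they have not moved (under 0.04 px).
- **Timer:** this check disagreed, showing a 0.7 px shift with a weaker match. The arm never came near the timer, and its lighting and shadow had changed, so I think it is unmoved. I did not confirm this separately.

**Side force on gripping:** vision put the nut about 2 mm off its true axis, which gave roughly 9 N of side force when I first gripped it. I corrected this with the force reading before turning.

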